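# Hold a varnish sample cell in the light path

### The job

On the painter's bench a lamp and a light sensor face each other. First slide the lamp's shutter fully open; then take the flat-sided glass cell out of the rack, the fingers touching only its two frosted narrow sides and never its clear faces, and hold it still and upright in the light path, midway between lamp and sensor, with the beam passing square through the clear faces at the middle of the cell's width and 28 mm above its foot. The program finishes while the gripper is still holding the cell there in the air, resting on nothing; leave the two round vials standing in their wells in the rack.

Things in the scene. Friction and masses are not known exactly. Their poses are not given: they have to be found in the camera images.
- bench: Light bench, fixed: base plate 90 x 310 mm, 12 thick. Grey lamp housing: 80 mm along x, face at y = +77, back at +172, top at z = 105. Black sensor block: 70 mm along x, lens front at y = -70, back at -130, top at 105. Origin on the table under the middle of the light path; z up, y along the light path from sensor to lamp, x level across it, away from the robot.
- beam (a point): Middle of the light path between shutter and sensor, 85 mm above the table; axes as the bench. The beam is level, 12 mm wide (lamp lens 18), along y. The gap is 140 mm long (y from -70 to +70 mm) and empty down to the base plate 73 mm below the beam.
- shutter (a joint): The lamp's shutter, a 36 mm wide, 3 mm thick metal plate before the lamp's lens. It slides level along the bench's +x (away from the robot) from 0 m (shut) to 0.045 m (fully open, hard stop). About 1 N of friction, no spring: it stays where left. Starts between 0 and 0.008.
- shutter_tab (a point): Middle of the top end of the shutter's upright tab, which moves with the shutter: 14 mm along bench x, 8 mm along bench y, free above the lamp housing's top for 40 mm (bench z 105 to 145 mm), at bench y = +71.5 mm. Axes as the bench.
- cell: Glass cell, an upright block 36 x 20 x 75 mm (x, y, z), about 90 g, standing in one of the rack's wells. Origin at the centre of its foot, z up. Its narrow sides (x = +18 and -18 mm, 20 mm wide, full height) are frosted white plates: touch only these. The wide clear faces (y = +9 and -9 mm, 28 mm wide between the frosted plates) are polished. The same either way round.
- cell_window (a point): The point inside the cell that the beam must pass through: on the cell's centre line, 28 mm above its foot; axes as the cell, y is square to the clear faces.
- rack: Wooden rack, a fixed block 70 x 190 x 30 mm (x, y, z), origin at the centre of its underside. Three alike wells in a row, centres at y = -60, 0, +60 mm, each 38 x 22 mm (x, y), 16 deep, floor 14 above the table. The cell stands in one, on the well's floor, its x along the rack's x, 1 mm of play to each side.
- vial_a: Round vial, clear glass, 19 mm across and 62 mm tall, standing in another of the wells. Origin at the centre of its foot. Leave it alone.
- vial_b: Round vial, amber glass, 20 mm across and 55 mm tall, standing in the remaining well. Origin at the centre of its foot. Leave it alone.
Things that resemble listed ones, but are neither listed nor needed, are in the scene too. There is more than one size of the cell; the one meant has the size given above.

How it is judged:
By the outcome, as a careful person would: the job done as asked, in the order asked, and still so for the second after the job is handed in, while the arm keeps its last pose, push and grip.
It also fails if it takes over 53 s, if anything falls off the work surface, if the arm or the gripper's body presses on something with over 40 N, if the wrist force passes 120 N, or if a joint passes its speed limit or range.

### The arm

A 7-joint arm with a two-finger parallel gripper is mounted at the origin on the work surface. World frame = base frame: x ahead of the robot, y to its left, z up, the work surface at z = 0. Lengths are in mm, angles in rad, forces in N, time in s.
With the tool pointing down it reaches from about 400 to 850 mm from the base axis. Payload 10.4 kg.
Tool frame: the origin (TCP) lies midway between the tips of the shut fingers; the grasp point (between the pads) lies 19 mm behind it; z points along the fingers, y is the line along which they close (so a half turn about z gives the same grasp; the last joint's range is limited). The gripper opens to 87 mm and grips with 3 to 60 N. Pads are 19 mm wide; open, the fingers measure 117 mm over their backs; the gripper's body (75 mm by 190 mm) begins 51 mm behind the grasp point.
Start: joints at [-1.145, 0.332, -0.065, 1.46, 0.022, 1.35, -0.088], TCP at [271.169, 563.134, 222.576] pointing down, gripper open.
Joint ranges: [-2.6, 2.6], [-0.5, 2.12], [-1.47, 1.34], [0.16, 2.42], [-1.27, 4.41], [0.06, 2.06], [-2.6, 2.6]. Speed limits (rad/s): [2.22, 2.22, 2.79, 2.79, 3.14, 3.14, 3.14].

### API

Orientations are given as a unit quaternion [w, x, y, z].
In Python, from station import sensors, grab_frame, arm gives the robot as it stands. The module is installed in compiled form; this text tells all that it offers.
- The arm moves only by the tool carry_out, never from a script. Its argument "motion" is a list of rows, each a list of 4 numbers: the shift along the world's x, y, z in m, then the turn about the world's z in degrees. In form: [[x, y, z, spin], ...]. A call has 1 to 12 rows; each row is the pose to reach, as a shift and turn from the pose commanded when the call began; what a row does not reach only later rows make up. A row lasts 1/10 s, in which the tool goes at most 50 mm and 8.59 degrees, less where a joint would pass 70% of its speed; a pose out of reach is approached as far as the arm can. A call with a gripper value outside its range is refused whole. "fingers" is the opening, from 0 (shut) to 1 (fully open), set as the call begins (left out, the last holds). The fingers move at their own pace and stop on an object; the grip force is fixed at half the most. Time passes only in rows, so rows that repeat a pose let the fingers close. It gives the time, the measured TCP pose, the force, the opening and the grip force at its end, in the units of the state.
- sensors.state(): the state, without advancing time (a new reading comes with each control period).
- grab_frame(name): name is "scene" or "top"; returns a dict with "pixels" (480x640x3 uint8, red, green, blue), "fovy" (degrees; the focal length in pixels is half the picture's height over the tangent of half this angle, whatever the lens; pixels are square), "cx", "cy" (the principal point, pixels), "T" (4x4, takes a point from camera to world coordinates). Camera axes: x right, y down, z forward; pixel columns grow to the right and rows downward; lengths in mm; the calibration is good to about 2 mm. A picture is of the moment at which its call begins. There is no depth.
- arm.hand_in(): hands the job in; it is judged then, once.
The state is a dict: "t": time; "qpos": joint angles; "qd": joint speeds; "joint_efforts": joint torques, N m; "eef_pos": TCP position; "eef_rot": TCP orientation; "ft_force": force on the tool from outside, world axes, zero at the start; "ft_torque": the same for the moment, N m; "grip_width": opening from 0.0 (shut) to 1.0 (fully open); "finger_force": force on a finger pad.
Only numpy, scipy, OpenCV 4.12 (cv2) and the standard library are available. Lean on these libraries where they do the work, as an engineer would, in place of code of your own. Each camera call takes 0.05 s, during which the arm holds its last target. There are 200 camera calls.

## Working session

There is one attempt and no reset: what is moved stays moved. The work goes in short steps, Python scripts to look and compute and a tool call to move; the robot and the scene stay as the last step left them, time stands still between calls to the robot, and variables do not carry over. Pictures are saved under pics/ and viewed, at most 10 in all, crops included, and the job is handed in when it is done.

Besides the shell and the picture viewer there is one more tool, called as name([rows], argument=value, ...), one row to a line, values as JSON. carry_out: Moves the arm, as the interface text tells. Its arguments: {"type":"object","properties":{"motion":{"type":"array","items":{"type":"array","items":{"type":"number"}}},"fingers":{"type":"number"}},"required":["motion"]}

```bash
mkdir -p pics; cat > h.py <<'E'
import numpy as np, cv2
from station import sensors, grab_frame, arm
def f(fr): return 240/np.tan(np.radians(fr["fovy"])/2)
def ray(fr,u,v):
    k=f(fr); T=np.array(fr["T"]); d=T[:3,:3]@np.array([(u-fr["cx"])/k,(v-fr["cy"])/k,1.]); return T[:3,3],d
def onz(fr,u,v,z):
    o,d=ray(fr,u,v); return o+d*(z-o[2])/d[2]
def proj(fr,p):
    T=np.array(fr["T"]); c=T[:3,:3].T@(np.array(p)-T[:3,3]); return np.array([fr["cx"],fr["cy"]])+f(fr)*c[:2]/c[2]
def save(fr,n): cv2.imwrite(f"pics/{n}.png",fr["pixels"][:,:,::-1])
E
python3 - <<'E'
from h import *
for n in("scene","top"):
    fr=grab_frame(n); save(fr,n+"0"); np.save(n+"0",fr,allow_pickle=True); print(n,fr["fovy"],fr["cx"],fr["cy"],np.round(fr["T"],3).tolist())
print(sensors.state())
E
```

```text
scene 53.072439078393664 323.35025399037255 229.3671919692166 [[0.383, 0.735, -0.559, 903.388], [0.924, -0.301, 0.237, -295.256], [0.006, -0.607, -0.795, 800.002], [0.0, 0.0, 0.0, 1.0]]
top 43.02981222221576 319.938228826933 233.91621019483867 [[0.027, -0.994, 0.103, 328.226], [-1.0, -0.026, 0.009, -93.624], [-0.006, -0.103, -0.995, 1237.803], [0.0, 0.0, 0.0, 1.0]]
{'t': 0.1, 'qpos': array([-1.14464261,  0.33281211, -0.06468351,  1.46083859,  0.0216235 ,
        1.34990682, -0.08851635]), 'qd': array([-0.00132024, -0.00057257, -0.00241811, -0.00326054, -0.00033008,
        0.00023361,  0.00127195]), 'joint_efforts': array([ 1.87975682e-03, -6.24549222e+01,  2.49238493e-02, -3.90715563e+01,
       -6.14096015e-02,  3.66407388e-02,  8.18031253e-05]), 'eef_pos': array([271.02332794, 562.80182585, 221.84026958]), 'eef_rot': array([-9.93275062e-05,  2.22502718e-01,  9.74931863e-01, -6.26630212e-04]), 'ft_force': array([0.41764824, 0.46242165, 0.26159276]), 'ft_torque': array([-0.06070599,  0.01080111,  0.02285015]), 'finger_force': 0.0, 'grip_width': 0.9999245121538073}
```

View pics/scene0.png

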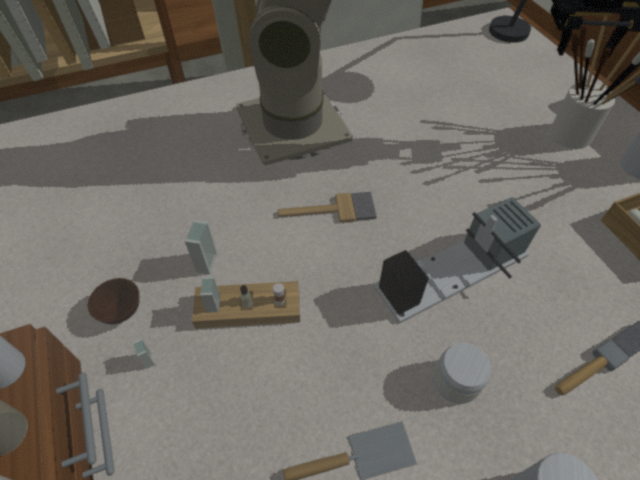

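View pics/top0.png

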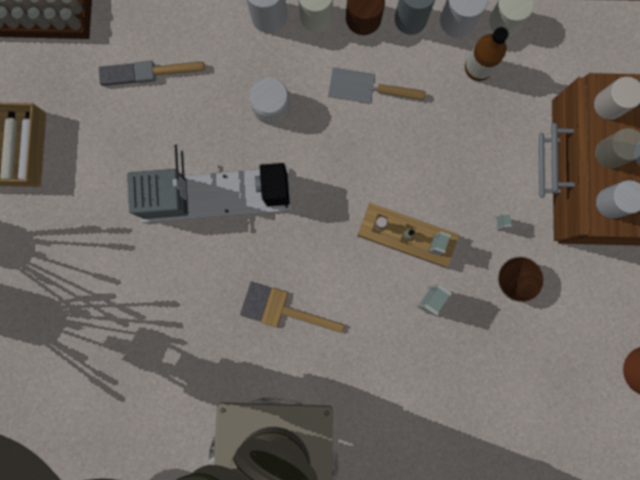

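Top view: the lamp is at (152,193), the sensor at (274,184), the rack at (408,235) with vials at (381,222) and (409,233), and the cell at (440,242). 
Cell candidates:
- Block in the rack: top (440,242), scene (208,294).
- Larger block on the table: top (436,299), scene (202,247).
- Small block: top (504,222), scene (142,352).

By the description, the one standing in the rack is the one meant. I'll check it in a close crop.

```bash
python3 - <<'E'
from h import *
t=cv2.imread("pics/top0.png"); s=cv2.imread("pics/scene0.png")
a=cv2.resize(t[145:235,110:300],None,fx=4,fy=4,interpolation=2)
b=cv2.resize(t[195:325,350:470],None,fx=4,fy=4,interpolation=2)
cv2.imwrite("pics/c1.png",a)
c=np.zeros((560,800,3),np.uint8); c[:520,:400]=b[:, :400]
c=cv2.resize(t[195:275,350:470],None,fx=6,fy=6,interpolation=2); cv2.imwrite("pics/c2.png",c)
d=cv2.resize(s[190:330,370:550],None,fx=4,fy=4,interpolation=2);cv2.imwrite("pics/c3.png",d)
E
```

```text
(no output)
```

View pics/c1.png

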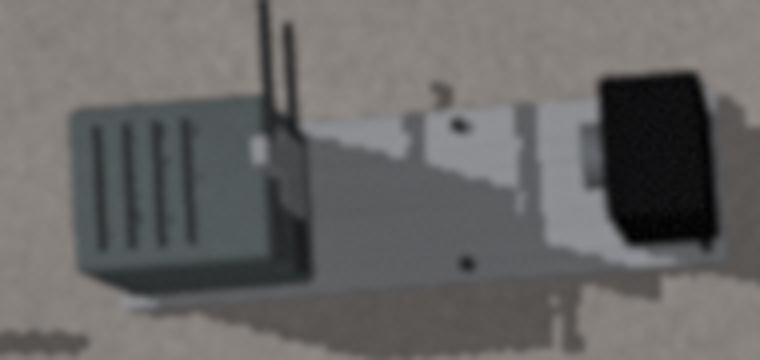

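View pics/c2.png

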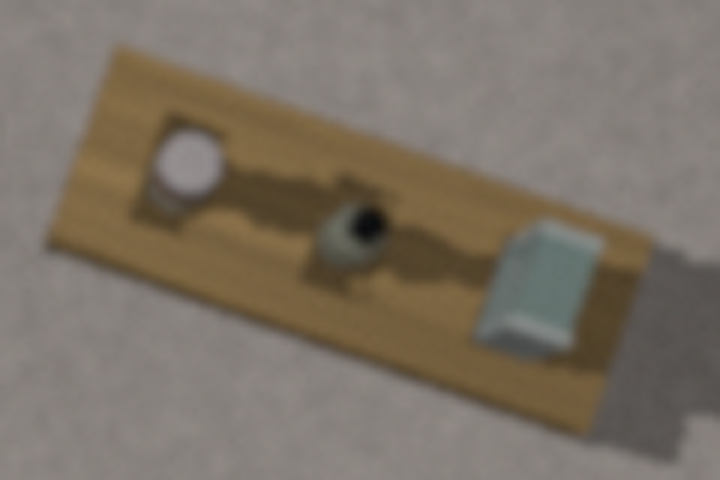

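View pics/c3.png

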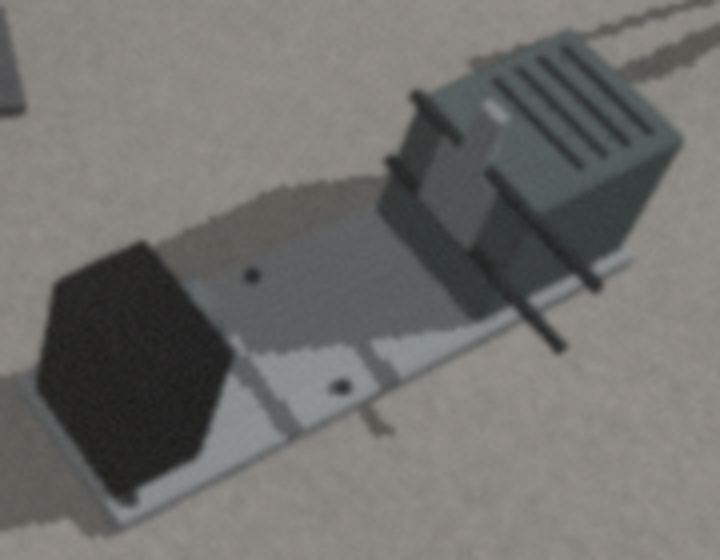

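```bash
cat > m.py <<'E'
from h import *
top=np.load("top0.npy",allow_pickle=True).item(); sc=np.load("scene0.npy",allow_pickle=True).item()
def U(fr,p,z,s,o): return onz(fr,(p[0]+.5)/s-.5+o[0],(p[1]+.5)/s-.5+o[1],z)[:2]
def fit(M,W):
    M=np.array(M,float);W=np.array(W);m,w=M.mean(0),W.mean(0);H=(M-m).T@(W-w)
    a=np.arctan2(H[0,1]-H[1,0],H[0,0]+H[1,1]);R=np.array([[np.cos(a),-np.sin(a)],[np.sin(a),np.cos(a)]])
    t=w-R@m; print("t",t.round(1),"yaw",np.degrees(a).round(2)); print((W-(M@R.T+t)).round(1).tolist()); return R,t
E
python3 - <<'E'
from m import *
T=lambda p,z=105:U(top,p,z,4,(110,145)); S=lambda p,z=105:U(sc,p,z,4,(370,190))
m1=[(40,172),(40,77),(-40,77),(-40,172),(35,-70),(35,-130)]
w1=[T((72,112)),T((264,97)),T((272,260)),T((80,270)),T((600,80)),T((697,73))]
print("bench top");fit(m1,w1)
m2=[(-40,77),(-40,172),(40,172),(-35,-130),(-35,-70),(35,-70),(45,-155),(45,155)]
w2=[S((435,95)),S((570,30)),S((683,138)),S((58,285)),S((145,242)),S((235,350)),S((125,525),12),S((632,255),12)]
print("bench scene");fit(m2,w2)
print("bench both");R,t=fit(m1+m2,w1+w2)
for n,w in(("tabtop",T((260,150),145)),("tabscene",S((495,110),145))): print(n,w,(w-t)@R)
C=lambda p,z:U(top,p,z,6,(350,195))
print("rack");Rr,tr=fit([(35,95),(35,-95),(-35,-95),(-35,95)],[C((118,46),30),C((655,240),30),C((592,435),30),C((48,245),30)])
print("well",tr+Rr@[0,-60])
print("cell");fit([(18,10),(18,-10),(-18,-10),(-18,10)],[C((543,220),89),C((607,240),89),C((570,352),89),C((510,318),89)])
E
```

```text
bench top
t [531.2 109.6] yaw 5.62
[[-2.0, -0.8], [-1.7, 3.1], [0.2, 3.1], [2.4, -1.3], [1.2, -9.0], [-0.1, 4.9]]
bench scene
t [535.6 117.3] yaw 7.06
[[2.9, 5.9], [4.9, -5.4], [0.2, -6.7], [0.9, -1.1], [2.5, -14.8], [-3.2, -14.8], [-5.7, 20.3], [-2.5, 16.6]]
bench both
t [533.9 114. ] yaw 6.58
[[-1.8, -5.6], [-3.1, -1.8], [-1.4, -0.5], [2.4, -4.7], [-2.7, -14.1], [-5.0, -0.3], [3.9, 8.8], [5.1, -2.5], [0.3, -3.2], [3.6, 2.1], [4.7, -11.6], [-1.1, -11.0], [-2.8, 24.2], [-2.3, 20.2]]
tabtop [528.91269466 183.62619841] [ 2.98388044 69.78421329]
tabscene [530.33335375 186.12976831] [ 4.68203321 72.10852213]
rack
t [ 456.  -258.9] yaw -18.18
[[0.5, -0.3], [-0.6, 0.9], [0.6, -0.4], [-0.4, -0.2]]
well [ 437.25469537 -315.90099071]
cell
t [ 438.3 -315.6] yaw -18.96
[[-0.6, 1.1], [0.1, -0.2], [-1.6, -0.5], [2.1, -0.4]]
```

```bash
python3 - <<'E'
from m import *
T=lambda p,z=105:U(top,p,z,4,(110,145)); S=lambda p,z=105:U(sc,p,z,4,(370,190))
m1=[(40,172),(-40,172),(40,77),(-40,77),(35,-130)]
w1=[T((72,112)),T((80,270)),T((264,97)),T((272,260)),T((697,73))]
m2=[(-40,77),(-40,172),(40,172),(-35,-130)]
w2=[S((435,95)),S((570,30)),S((683,138)),S((58,285))]
print("top");fit(m1,w1);print("scene");fit(m2,w2);print("both");R,t=fit(m1+m2,w1+w2)
L=lambda n,w:print(n,((w-t)@R).round(1))
for n,w in dict(tabT=T((260,150),145),tabS=S((495,108),145),sfT=T((600,80)),sfS=S((145,242)),sfS2=S((235,350)),plS1=S((125,525),12),plS2=S((632,255),12),plT1=T((122,303),12),plT2=T((722,262),12),plT3=T((595,100),12),plT4=T((320,125),12),
  barA=T((582,124),90),barB=T((584,188),90),hole1=T((460,125),12),hole2=T((466,264),12),holeS1=S((252,275),12),holeS2=S((340,387),12)).items(): L(n,w)
E
```

```text
top
t [531.1 111.4] yaw 5.8
[[-1.4, -2.7], [2.9, -2.9], [-1.4, 1.2], [0.4, 1.5], [-0.5, 2.9]]
scene
t [537.2 115.3] yaw 6.54
[[0.7, 7.5], [1.8, -3.8], [-3.0, -4.5], [0.5, 0.8]]
both
t [533.8 113. ] yaw 6.09
[[-3.1, -4.4], [1.1, -4.2], [-3.6, -0.6], [-1.8, 0.1], [-3.8, 1.0], [3.5, 9.4], [3.9, -2.0], [-1.0, -2.1], [4.9, 2.9]]
tabT [ 2.7 70.7]
tabS [ 3.5 73.8]
sfT [ 31.7 -82.5]
sfS [-30.7 -81.4]
sfS2 [ 33.6 -79.6]
plS1 [  46.4 -129.4]
plS2 [ 43.8 176.6]
plT1 [-42.6 176. ]
plT2 [ -46.  -129.6]
plT3 [ 42.7 -70.9]
plT4 [41.  70.3]
barA [ 14.4 -71.1]
barB [-16.6 -69.9]
hole1 [35.3 -1.2]
hole2 [-36.6   0.3]
holeS1 [-36.6   2.5]
holeS2 [35.2  0.9]
```

Bench, rack and cell fits agree with the given sizes: holes at bench y≈0, lens at -70, cell coincident with the well. I'll check the rail and decoy heights, then work out the first moves.

```bash
python3 - <<'E'
from m import *
def tri(a,b):
    (o1,d1),(o2,d2)=ray(top,*a),ray(sc,*b); A=np.c_[d1,-d2]; s=np.linalg.lstsq(A,o2-o1,rcond=None)[0]
    p,q=o1+d1*s[0],o2+d2*s[1]; return ((p+q)/2).round(1),np.linalg.norm(p-q).round(1)
a=np.radians(6.1);R=np.array([[np.cos(a),-np.sin(a)],[np.sin(a),np.cos(a)]]);t=np.array([533.5,113.5])
for n,p,q in(("rail up far",(176.5,146),(370+150,190+72.5)),("rail low far",(182,151),(370+140,190+87)),("tab",(175,182.5),(370+123.7,190+27)),("decoy top",(440,288),(199,224)),("cell top",(440.5,241),(207.5,279))):
    w,g=tri(p,q);print(n,w,g,((w[:2]-t)@R).round(1))
s=np.array([271.169,563.134])
print("pre",t+R@[-33,71.5],t+R@[-33,71.5]-s)
print("bench x dir",R[:,0])
E
```

```text
rail up far [608.3 197.  103.9] 6.7 [83.2 75.1]
rail low far [608.7 195.7  57.6] 3.0 [83.5 73.7]
tab [529.5 184.8 144.8] 4.2 [ 3.6 71.3]
decoy top [ 350.3 -297.5  146.3] 6.2 [-225.8 -389.2]
cell top [ 437.8 -308.9  105.3] 0.5 [-140.  -409.8]
pre [493.08896674 181.08844865] [ 221.91996674 -382.04555135]
bench x dir [0.99433794 0.10626407]
```

carry_out([
  [0.022,-0.038,0,-6],
  [0.044,-0.076,0,-12],
  [0.067,-0.115,0,-18],
  [0.089,-0.153,0,-24],
  [0.111,-0.191,0,-30],
  [0.133,-0.229,0,-36],
  [0.155,-0.267,0,-42],
  [0.178,-0.306,0,-48],
  [0.2,-0.344,0,-54],
  [0.222,-0.382,0,-58.2],
  [0.222,-0.382,0,-58.2],
], fingers=0)

```text
t: 1.2
eef_pos: [495.7, 174.6, 222.6]
eef_rot: [0.001, 0.673, 0.74, -0.0]
ft_force: [-0.4, 0.4, 0.3]
grip_width: 0.084
finger_force: 0.0
```

```bash
python3 - <<'E'
from h import *
t=cv2.imread("pics/top0.png"); s=cv2.imread("pics/scene0.png")
a=cv2.resize(t[215:325,395:475],None,fx=5,fy=5,interpolation=2)
b=cv2.resize(s[215:325,180:240],None,fx=5,fy=5,interpolation=2)
cv2.imwrite("pics/c4.png",np.hstack([a,b]))
E
```

```text
(no output)
```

View pics/c4.png

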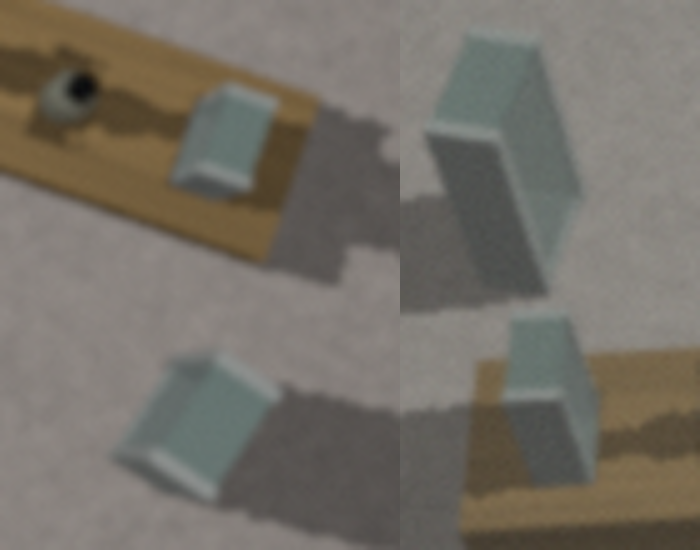

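The crop confirms it. The rack cell is the 36x20 block, top at top-view (440,241), with white frosted plates at the ±x ends. The free block at top-view (434,300) is bigger. Next, the decoy's height.

```bash
python3 - <<'E'
from m import *
P=lambda x,y:((x-400)/5+180-.4,y/5+215-.4)
b=onz(sc,*P(546,296),0); print("base",b)
pt=P(500,132)
for z in range(90,160,5): print(z,(proj(sc,[b[0],b[1],z])-pt).round(1),end=" ")
print()
for z in (105,115,125): print(z,[onz(top,x/5+395-.4,y/5+215-.4,z)[:2].round(0).tolist() for x,y in((212,352),(280,393),(215,500),(150,450))])
b=onz(sc,*P(598,440),30);
for z in (80,89,98):print(z,[U(sc,(x-400,y),z,5,(180,215)).round(1).tolist() for x,y in((512,315),(568,315),(563,392),(508,392))])
E
```

```text
base [ 356.54462577 -305.99019107    0.        ]
90 [0.  6.2] 95 [-0.5  4.6] 100 [-1.1  3. ] 105 [-1.6  1.3] 110 [-2.2 -0.3] 115 [-2.8 -2. ] 120 [-3.4 -3.7] 125 [-3.9 -5.4] 130 [-4.5 -7.1] 135 [-5.1 -8.8] 140 [ -5.7 -10.6] 145 [ -6.3 -12.4] 150 [ -6.9 -14.1] 155 [ -7.6 -15.9] 
105 [[356.0, -303.0], [341.0, -328.0], [302.0, -304.0], [319.0, -280.0]]
115 [[356.0, -301.0], [341.0, -326.0], [302.0, -302.0], [319.0, -279.0]]
125 [[355.0, -299.0], [341.0, -324.0], [302.0, -301.0], [319.0, -277.0]]
80 [[414.4, -317.8], [421.8, -299.8], [451.2, -309.2], [444.1, -326.5]]
89 [[420.5, -317.6], [427.8, -299.7], [456.8, -309.0], [449.8, -326.1]]
98 [[426.6, -317.3], [433.8, -299.6], [462.5, -308.8], [455.5, -325.7]]
```

carry_out([
  [0,0,-0.04,0],
  [0,0,-0.08,0],
  [0,0,-0.1,0],
  [0,0,-0.1,0],
  [0,0,-0.1,0],
])

```text
t: 1.7
eef_pos: [493.2, 181.4, 123.1]
eef_rot: [0.0, 0.668, 0.744, -0.0]
ft_force: [0.0, -0.7, 0.6]
grip_width: 0.01
finger_force: 0.0
```

carry_out([
  [0.005,0.0005,0,0],
  [0.01,0.001,0,0],
  [0.015,0.0015,0,0],
  [0.02,0.002,0,0],
  [0.025,0.0025,0,0],
  [0.03,0.003,0,0],
  [0.035,0.0037,0,0],
  [0.04,0.0042,0,0],
  [0.045,0.0048,0,0],
  [0.045,0.0048,0,0],
])

```text
t: 2.7
eef_pos: [538.8, 185.9, 122.5]
eef_rot: [0.0, 0.669, 0.744, 0.0]
ft_force: [0.2, -0.7, 1.0]
grip_width: 0.006
finger_force: 0.0
```

```bash
python3 - <<'E'
from h import *
fr=grab_frame("scene"); cv2.imwrite("pics/p1.png",cv2.resize(fr["pixels"][150:330,370:570,::-1],None,fx=3,fy=3,interpolation=2))
E
```

```text
(no output)
```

View pics/p1.png

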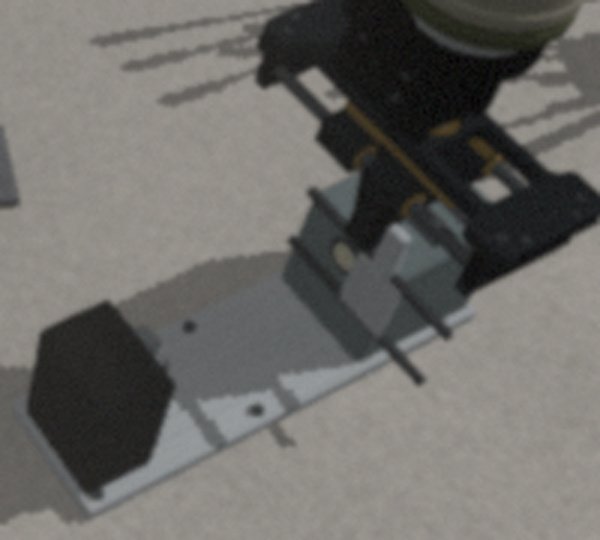

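The shutter is sliding: the tab is at crop (400,235) and the lens is partly uncovered at (343,255). I'll go on gently to the stop.

carry_out([
  [0.003,0.0003,0,0],
  [0.006,0.0006,0,0],
  [0.008,0.0009,0,0],
  [0.01,0.001,0,0],
  [0.012,0.0013,0,0],
  [0.012,0.0013,0,0],
])

```text
t: 3.35
eef_pos: [550.4, 187.2, 122.6]
eef_rot: [0.0, 0.669, 0.744, 0.0]
ft_force: [-0.2, 0.6, -0.8]
grip_width: 0.004
finger_force: 0.1
```

carry_out([
  [0.001,0.0001,0,0],
  [0.002,0.0002,0,0],
  [0.003,0.0003,0,0],
  [0.003,0.0003,0,0],
])

```text
t: 3.75
eef_pos: [553.3, 187.5, 122.6]
eef_rot: [0.0, 0.669, 0.744, 0.0]
ft_force: [-0.3, -0.6, -0.1]
grip_width: 0.005
finger_force: 0.3
```

carry_out([
  [0.001,0.0001,0,0],
  [0.002,0.0002,0,0],
  [0.003,0.0003,0,0],
  [0.003,0.0003,0,0],
])

```text
t: 4.15
eef_pos: [555.5, 187.8, 122.4]
eef_rot: [-0.001, 0.669, 0.744, -0.001]
ft_force: [-5.6, -0.4, 3.3]
grip_width: 0.005
finger_force: 2.9
```

carry_out([
  [0.001,0.0001,0,0],
  [0.002,0.0002,0,0],
  [0.003,0.0003,0,0],
  [0.003,0.0003,0,0],
])

```text
t: 4.55
eef_pos: [556.1, 187.9, 122.3]
eef_rot: [-0.002, 0.668, 0.744, -0.003]
ft_force: [-19.0, -3.7, 12.0]
grip_width: 0.005
finger_force: 9.9
```

Hard stop reached: force rose to 19 N with no further travel. Backing off.

carry_out([
  [-0.015,-0.0015,0,0],
  [-0.035,-0.0035,0,0],
  [-0.035,-0.0035,0.04,0],
  [-0.035,-0.0035,0.08,0],
  [-0.035,-0.0035,0.107,0],
])

```text
t: 5.05
eef_pos: [525.1, 184.8, 232.7]
eef_rot: [0.001, 0.669, 0.744, 0.002]
ft_force: [1.7, 1.2, -0.2]
grip_width: 0.002
finger_force: 0.0
```

carry_out([
  [-0.007,-0.045,0,-2],
  [-0.014,-0.09,0,-4],
  [-0.022,-0.135,0,-7],
  [-0.029,-0.18,0,-10],
  [-0.037,-0.225,0,-12],
  [-0.046,-0.27,0,-14],
  [-0.054,-0.315,0,-16],
  [-0.062,-0.36,0,-18],
  [-0.07,-0.405,0,-20],
  [-0.078,-0.45,0,-22],
  [-0.086,-0.5,0,-24.6],
  [-0.086,-0.5,0,-24.6],
], fingers=0.8)

```text
t: 6.25
eef_pos: [435.4, -322.3, 230.2]
eef_rot: [0.002, 0.815, 0.58, -0.001]
ft_force: [0.4, 0.1, 0.5]
grip_width: 0.794
finger_force: 0.0
```

```bash
python3 - <<'E'
from h import *
fr=grab_frame("scene"); cv2.imwrite("pics/p2.png",cv2.resize(fr["pixels"][150:330,180:570,::-1],None,fx=2,fy=2,interpolation=2))
fr=grab_frame("top"); save(fr,"top2")
s=sensors.state();print(s["eef_pos"],s["eef_rot"],s["grip_width"],s["qpos"])
w,x,y,z=s["eef_rot"];print("tooly yaw",np.degrees(np.arctan2(1-2*(x*x+z*z),2*(x*y-w*z))))
E
```

```text
[ 437.77311696 -316.72297246  229.67670079] [ 4.13341134e-04  8.12453227e-01  5.83026201e-01 -1.78159315e-04] 0.794384401053531 [-0.1701859   0.16019437  0.79862014  1.71224117 -0.11767317  1.31810429
  0.32556407]
tooly yaw -18.672637029305417
```

View pics/p2.png

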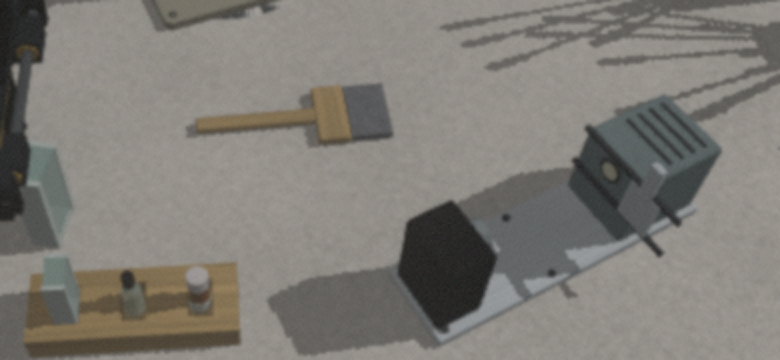

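The shutter is fully open: the tab is at crop (655,175) and the lens is uncovered at (610,170). The cell and both vials are untouched. Descending to grasp.

carry_out([
  [0,0,-0.04,0],
  [0,0,-0.08,0],
  [0,0,-0.11,0],
  [0,0,-0.13,0],
  [0,0,-0.145,0],
  [0,0,-0.16,0],
  [0,0,-0.175,0],
  [0,0,-0.175,0],
  [0,0,-0.175,0],
])

```text
t: 7.25
eef_pos: [438.3, -315.5, 54.8]
eef_rot: [0.0, 0.812, 0.584, -0.0]
ft_force: [-0.1, 0.1, 0.1]
grip_width: 0.8
finger_force: 0.0
```

```bash
python3 - <<'E'
from h import *
a=grab_frame("scene")["pixels"][240:345,170:310,::-1]; b=grab_frame("top")["pixels"][195:275,380:480,::-1]
a=cv2.resize(a,(560,420),interpolation=2);cv2.imwrite("pics/p3.png",a)
cv2.imwrite("pics/p3b.png",cv2.resize(b,None,fx=5,fy=5))
E
```

```text
(no output)
```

View pics/p3.png

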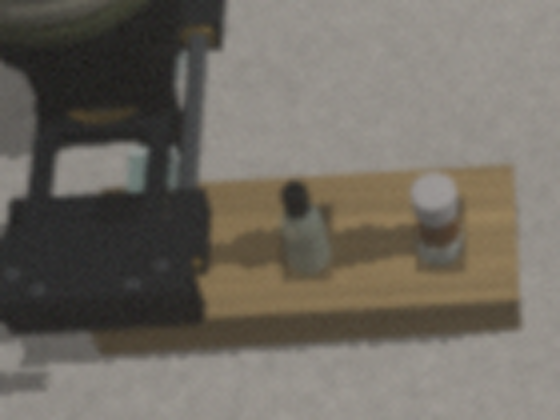

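The gripper straddles the cell, with both vials clear at crop (303,235) and (438,220). Close.

carry_out([
  [0,0,0,0],
  [0,0,0,0],
  [0,0,0,0],
  [0,0,0,0],
  [0,0,0,0],
  [0,0,0,0],
  [0,0,0,0],
  [0,0,0,0],
], fingers=0.2)

```text
t: 8.15
eef_pos: [438.2, -315.4, 54.6]
eef_rot: [0.0, 0.812, 0.584, 0.0]
ft_force: [0.3, 0.5, -0.2]
grip_width: 0.414
finger_force: 30.0
```

Width is 36.0 mm and grip 30 N, as expected. Lift.

carry_out([
  [0,0,0.01,0],
  [0,0,0.02,0],
  [0,0,0.035,0],
  [0,0,0.06,0],
  [0,0,0.09,0],
  [0,0,0.12,0],
  [0,0,0.145,0],
  [0,0,0.165,0],
  [0,0,0.175,0],
  [0,0,0.175,0],
  [0,0,0.175,0],
])

```text
t: 9.25
eef_pos: [437.9, -315.1, 229.1]
eef_rot: [-0.0, 0.812, 0.584, -0.0]
ft_force: [1.0, -0.2, -1.3]
grip_width: 0.406
finger_force: 30.0
```

```bash
python3 - <<'E'
from h import *
s=sensors.state();print(s["eef_pos"],s["ft_force"],s["grip_width"])
a=grab_frame("scene");np.save("sL",a,allow_pickle=True);b=grab_frame("top");np.save("tL",b,allow_pickle=True)
p=s["eef_pos"];print(proj(a,p),proj(b,p))
a0=np.load("scene0.npy",allow_pickle=True).item();b0=np.load("top0.npy",allow_pickle=True).item()
# tall vial / rack change check
for x,y,r in((a,a0,(275,325,225,305)),(b,b0,(205,250,365,425))):
    i=slice(r[0],r[1]),slice(r[2],r[3]);print(np.abs(x["pixels"][i].astype(int)-y["pixels"][i]).mean())
c=cv2.resize(a["pixels"][130:330,150:310,::-1],None,fx=3,fy=3,interpolation=2)
cv2.imwrite("pics/L.png",c)
E
```

```text
[ 437.89187982 -315.13997234  229.06608459] [ 1.04371648 -0.24817381 -1.31540194] 0.4062873463486277
[187.9673607  236.34615046] [458.5889757  234.28863678]
6.908166666666666
2.7571604938271603
```

Now I'll refine the bench pose by sub-pixel edges along known lines, in the frames where the arm is away.

```bash
cat > e.py <<'E'
from h import *
a=np.radians(6.1);R=np.array([[np.cos(a),-np.sin(a)],[np.sin(a),np.cos(a)]]);t=np.array([533.5,113.5])
fr={"top":np.load("tL.npy",allow_pickle=True).item(),"scene":np.load("sL.npy",allow_pickle=True).item()}
def edge(cam,axis,c,lo,hi,z,w=7):
    f_=fr[cam];g=cv2.GaussianBlur(f_["pixels"],(0,0),.8).astype(np.float32)
    o=np.arange(-w,w+.01,.25);P=[]
    for k in np.linspace(lo,hi,25):
        q=np.array([proj(f_,[*(t+R@((c+d,k) if axis==0 else (k,c+d))),z]) for d in o],np.float32)
        v=cv2.remap(g,q[None,:,0],q[None,:,1],1)[0]; G=np.abs(np.gradient(v,axis=0)).sum(1); i=G[2:-2].argmax()+2
        if G[i]>1.5: P.append((k,o[i]))
    P=np.array(P)
    if len(P)<8: print(cam,axis,c,z,"few");return
    m=np.median(P[:,1]);P=P[abs(P[:,1]-m)<2.5]; s,b=np.polyfit(P[:,0],P[:,1],1)
    print(cam,"xy"[axis],c,"z",z,"n",len(P),"off",P[:,1].mean().round(2),"slope deg",np.degrees(s).round(2))
E
python3 - <<'E'
from e import *
edge("top",0,-45,-100,165,12);edge("top",0,45,-60,60,12);edge("scene",0,45,-100,165,12);edge("scene",0,-45,-55,20,12)
edge("top",0,-40,82,168,105);edge("top",0,40,82,168,105);edge("scene",0,40,82,168,105);edge("scene",0,-40,82,168,105)
edge("top",0,35,-126,-85,105);edge("top",0,-35,-126,-85,105);edge("scene",0,-35,-126,-85,105)
edge("top",1,172,-36,36,105);edge("scene",1,172,-36,36,105);edge("top",1,-130,-30,30,105);edge("scene",1,-130,-30,30,105);edge("top",1,77,-36,20,105);edge("scene",1,77,-36,20,105);edge("top",1,-70,-12,12,88)
E
```

```text
top x -45 z 12 n 6 off 1.75 slope deg 0.93
top x 45 z 12 n 15 off -2.7 slope deg -0.43
scene x 45 z 12 n 11 off -0.07 slope deg 0.25
scene x -45 z 12 n 6 off 5.58 slope deg 3.8
top x -40 z 105 n 21 off -0.17 slope deg -0.92
top x 40 z 105 n 25 off -1.62 slope deg -0.1
scene x 40 z 105 n 15 off 0.63 slope deg -0.2
scene x -40 z 105 n 18 off 1.54 slope deg -0.35
top x 35 z 105 n 25 off -2.03 slope deg 0.25
top x -35 z 105 n 6 off 1.21 slope deg -1.89
scene x -35 z 105 n 25 off 2.82 slope deg -0.52
top y 172 z 105 n 25 off -2.63 slope deg -0.22
scene y 172 z 105 n 21 off -1.35 slope deg 0.33
top y -130 z 105 n 22 off -3.07 slope deg 1.74
scene 1 -130 105 few
top y 77 z 105 n 25 off 0.88 slope deg -0.24
scene y 77 z 105 n 21 off 4.07 slope deg 0.3
top y -70 z 88 n 25 off 0.09 slope deg 2.42
```

carry_out([
  [0.01,0.045,0,2.3],
  [0.02,0.09,0,4.5],
  [0.03,0.13,0,7],
  [0.04,0.17,0,9.5],
  [0.05,0.21,0,12],
  [0.06,0.25,0,14.5],
  [0.07,0.29,0,17],
  [0.08,0.33,0,19.5],
  [0.086,0.37,0,22],
  [0.0915,0.405,0,24],
  [0.0955,0.429,0,24.6],
  [0.0955,0.429,0,24.6],
])

```text
t: 10.55
eef_pos: [533.3, 117.3, 228.4]
eef_rot: [-0.001, 0.667, 0.745, -0.001]
ft_force: [-1.0, -0.3, -1.9]
grip_width: 0.407
finger_force: 30.0
```

carry_out([
  [0,0,0,0],
  [0,0,-0.02,0],
  [0,0,-0.05,0],
  [0,0,-0.08,0],
  [0,0,-0.105,0],
  [0,0,-0.12,0],
  [0,0,-0.128,0],
  [0,0,-0.132,0],
  [0,0,-0.132,0],
  [0,0,-0.132,0],
  [0,0,-0.132,0],
])

```text
t: 11.65
eef_pos: [534.2, 113.7, 98.4]
eef_rot: [0.0, 0.669, 0.744, 0.001]
ft_force: [0.2, 0.3, -1.4]
grip_width: 0.408
finger_force: 30.0
```

```bash
python3 - <<'E'
from h import *
s=sensors.state();print(s["eef_pos"],s["eef_rot"],s["ft_force"])
a=grab_frame("scene");np.save("sH",a,allow_pickle=True);b=grab_frame("top");np.save("tH",b,allow_pickle=True)
A=cv2.resize(a["pixels"][200:325,375:525,::-1],(600,500),interpolation=2)
cv2.imwrite("pics/H.png",A)
E
```

```text
[534.21003084 113.6802557   98.42028729] [3.22689101e-04 6.68626124e-01 7.43598380e-01 6.72459761e-04] [ 0.210556    0.30623042 -1.38182458]
```

View pics/H.png

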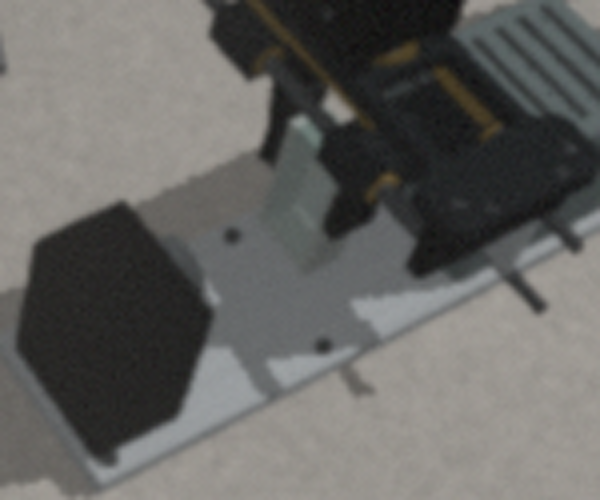

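The cell hangs in the gap. The bottom edge of its sensor-side face runs from crop (260,224) to (308,272). I'll compare it with the bench seen in the same view, which cancels camera bias.

```bash
python3 - <<'E'
from h import *
a=np.radians(6.15);R=np.array([[np.cos(a),-np.sin(a)],[np.sin(a),np.cos(a)]]);t=np.array([533.5,113.5])
f=np.load("sH.npy",allow_pickle=True).item()
U=lambda x,y,z:((onz(f,(x+.5)/4-.5+375,(y+.5)/4-.5+200,z)[:2]-t)@R).round(1)
for z in(54,58,62):print(z,U(260,224,z),U(308,272,z))
print("holes",U(232,236,12),U(323,346,12),"sensor top",U(122,203,105),U(213,308,105),"plate",U(102,487,12))
e=((np.array([534.2,113.7])-t)@R);print("tcp",e)
for dx in(-18,18):print("exp px",(proj(f,[*(t+R@(e+[dx,-10])),57.8])-[375,200])*4+1.5)
E
```

```text
54 [-15.9  -6.6] [16.3 -3.3]
58 [-14.1  -8.9] [17.9 -5.7]
62 [-12.3 -11.3] [19.6 -8.1]
holes [-35.8   1.6] [35.6  2. ] sensor top [-30.7 -83.4] [ 32.6 -80.3] plate [  46.6 -131.7]
tcp [0.71739773 0.12385674]
exp px [254.09823632 220.06361197]
exp px [301.74924861 277.20039257]
```

carry_out([
  [-0.0006,-0.0003,-0.0004,0],
  [-0.0013,-0.0006,-0.0008,0.1],
  [-0.0013,-0.0006,-0.0008,0.1],
  [-0.0013,-0.0006,-0.0008,0.1],
  [-0.0013,-0.0006,-0.0008,0.1],
  [-0.0013,-0.0006,-0.0008,0.1],
])

```text
t: 12.35
eef_pos: [532.4, 113.0, 96.8]
eef_rot: [0.0, 0.668, 0.744, 0.0]
ft_force: [0.7, -0.5, -1.7]
grip_width: 0.408
finger_force: 30.0
```

```bash
python3 - <<'E'
import e
from e import *
fr["scene"]=grab_frame("scene")
s=sensors.state();print(s["eef_pos"],s["eef_rot"],s["qd"].round(4))
e.t=s["eef_pos"][:2]
for z in(57,):
    edge("scene",1,-10,-14,12,z,6);edge("scene",1,-9,-14,12,z,6);
edge("scene",0,18,-8,6,57,6)
E
```

```text
[532.38909974 113.04611313  96.79137448] [3.00609733e-05 6.67911057e-01 7.44241102e-01 3.95501336e-05] [ 0.0016  0.0007  0.0003  0.0022 -0.0005 -0.0017 -0.0002]
scene 1 -10 57 few
scene 1 -9 57 few
scene x 18 z 57 n 25 off -0.06 slope deg -1.19
```

carry_out([
  [0.0003,0,0.0008,0],
  [0.0003,0,0.0008,0],
  [0.0003,0,0.0008,0],
  [0.0003,0,0.0008,0],
  [0.0003,0,0.0008,0],
  [0.0003,0,0.0008,0],
])

```text
t: 13.0
eef_pos: [532.6, 113.0, 97.6]
eef_rot: [0.0, 0.668, 0.744, 0.0]
ft_force: [0.3, 0.7, -2.0]
grip_width: 0.412
finger_force: 30.0
```

```bash
python3 - <<'E'
from h import *
print(sensors.state()["eef_pos"],sensors.state()["finger_force"]);print(arm.hand_in())
E
```

```text
[532.63381814 113.03842892  97.56354687] 29.995048691052943
the job is handed in; nothing more can be done
None
```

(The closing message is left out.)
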